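Clamp the cured roe bar in the ratchet carving board

ROBOT

A 7-joint arm with a two-finger parallel gripper is mounted at the origin on the work surface. World frame = base frame: x ahead of the robot, y to its left, z up, the work surface at z = 0. Lengths are in mm, angles in rad, forces in N, time in s.
With the tool pointing down it reaches from about 400 to 875 mm from the base axis. Payload 6.5 kg.
Tool frame: the origin (TCP) lies where the fingers leave the gripper's body, on its centre line; the fingertips stand 64 mm ahead of it and the grasp point (between the pads) lies 45 mm ahead of it; z points along the fingers, y is the line along which they close (so a half turn about z gives the same grasp; the last joint's range is limited). The gripper opens to 88 mm and grips with 3 to 60 N. Pads are 18 mm wide; open, the fingers measure 123 mm over their backs; the gripper's body (75 mm by 187 mm) begins 45 mm behind the grasp point.
Start: joints at [1.244, 0.536, -0.004, 1.538, 0.003, 1.067, -0.071], TCP at [167.603, -628.012, 302.716] pointing down, gripper open.
Joint ranges: [-2.7, 2.7], [-0.37, 2.16], [-1.27, 1.26], [0.24, 2.4], [-1.31, 4.45], [0.19, 1.91], [-2.76, 2.76]. Speed limits (rad/s): [2.39, 2.39, 3.14, 3.14, 3.14, 3.14, 3.14].

INTERFACE

Orientations are given as [roll, pitch, yaw] about the fixed x, y, z axes, in that order (R = Rz(yaw) Ry(pitch) Rx(roll)).
In Python, from cell import env, cams gives the robot as it stands. The module is installed in compiled form; this text tells all that it offers.
- The arm moves only by the shell command python3 -m crank 'ROWS' [OPENING] [FORCE]. ROWS is JSON, a list of rows, each an object of numbers: "dx", "dy", "dz": the shift along the tool's x, y, z in m; "ax", "ay", "az": the turn, a rotation vector about the tool's x, y, z in degrees. In form: [{"dx": .., "dy": .., "dz": .., "ax": .., "ay": .., "az": ..}, ...]. A call has 1 to 20 rows; each row shifts and turns the commanded pose from where the row before left it, along the tool's axes as they then stand; what a row does not reach is not made up. A row lasts 1/10 s, in which the tool goes at most 50 mm and 8.59 degrees, less where a joint would pass 70% of its speed; a pose out of reach is approached as far as the arm can. A call with a gripper value outside its range is refused whole. OPENING is the gripper command: -1 is shut, 1 is fully open, values between are in proportion, set as the call begins (- or left out, the last holds). The fingers move at their own pace and stop on an object; FORCE is the grip in N (left out, the last holds). Time passes only in rows, so rows that do not move let the fingers close. It gives the time, the measured TCP pose, the force, the opening and the grip force at its end, in the units of the state.
- env.get_obs(): the state, without advancing time (a new reading comes with each control period).
- cams.grab_frame(name): name is "scene" or "side" or "wrist"; returns the picture (384x512x3 uint8, red, green, blue); there is no depth.
- cams.get_calibration(name): a dict with "intrinsics" (3x3 intrinsics, pixels), "rvec" (rotation vector, rad) and "tvec" (3), from world to camera coordinates, as OpenCV has them. Camera axes: x right, y down, z forward; pixel columns grow to the right and rows downward; lengths in mm; the calibration is good to about 2 mm. A picture is of the moment at which its call begins: read the wrist's pose just before it. get_calibration takes no time and is no camera call; for the wrist camera it gives the pose at the moment of the call.
- env.sign_off(): hands the job in; it is judged then, once.
The state is a dict: "time": time; "q": joint angles; "qd": joint speeds; "joint_efforts": joint torques, N m; "tool_pos": TCP position; "ee_rot": TCP orientation; "ft_force": force on the tool from outside, world axes, zero at the start; "moment": the same for the moment, N m; "width": finger opening in mm; "finger_force": force on a finger pad.
Only numpy, scipy, OpenCV 4.12 (cv2) and the standard library are available. Lean on these libraries where they do the work, as an engineer would, in place of code of your own. Each camera call takes 0.05 s, during which the arm holds its last target. There are 200 camera calls.

TASK

Set up the bottarga for shaving: unlock the empty clamp on the carving board by pressing its moving finger ring (the one nearer the robot) sideways, that is down towards the board, and swing that handle fully open, then lay the waxed roe bar flat between the jaws with one end fully home against the end stop. Then close the handles again until the ratchet catches and holds the bar firmly by itself, without crushing the bar or forcing the clamp. Do not disturb the spatula, the salt bowl or the glass jar.

Things in the scene. Friction and masses are not known exactly. Their poses are not given: they have to be found in the camera images.
- clamp_board: Fixed pale carving board, x -75..75, y -195..150 mm, top z 18. Origin: on its underside below the clamp's pivot; +y to the finger rings (overhang the board), -y to the jaws, z up. On it lies a steel ring-handled ratchet clamp like a 290 mm haemostat. Fixed half: ring at x = +22; jaw on the -x side, an upright plate at x -50..-44, y -132..-38, up to z 52 mm.
- pivot (a point): Pivot axis of the clamp, at board x 0, y 0, z 52 mm (the plane of the handles); axes as the board's.
- pad_zero (a point): Centre of the face of the fixed jaw's black pad (70 mm along y, z 21..49 mm, faces +x) when screwed fully back: board x -27, y -90, z 35 mm. The pad really stands 0 to 16 mm further towards +x, set anew each time and NOT measured, so where the jaws close on the bar must be felt. It does not yield.
- stop_face (a point): Foot of the end stop's face, at board x 0, y -45, z 18 mm. The stop is an upright steel plate between the jaws, 34 mm wide (x), 26 mm tall, facing -y; the bar's end goes flush against it, its centre then at board y = -110 mm.
- fixed_ring (a point): Centre of the fixed finger ring (38 mm outside, 20 mm inside, 9 mm thick round bar), at board x 22, y 175, z 52 mm.
- rack_end (a point): Free end, on top (board z 64 mm), of the fixed half's curved steel bar, 11 mm wide and 5 mm thick, which runs at 130 mm from the pivot over the moving handle; the ratchet teeth are on its underside.
- moving_ring (a point): Centre of the moving finger ring (38 mm outside, 20 inside, 9 thick: its top is 4.5 mm above), 176 mm from the pivot, -x of the fixed ring. Locked at the start. Pressed down 5 N (3 to 4 mm) its teeth are clear; hard stop at 7 mm, 8 N. Keep it down while carrying it outwards (-x, about the pivot): coming up early it catches again. Past handle 0.25 a leaf spring (2 N) opens it.
- handle (a joint): Opening angle of the moving handle, rad: locked empty 0 to 0.15, fully open 0.42. Teeth every 0.031 from 0.23 down. Pushed shut at the ring it bumps over teeth at 2 to 6 N; jaw meets bar somewhere between 0.25 and 0.06, then some 4 N more per tooth. Pushing the ring to 13 to 14 N, then slowly letting go, leaves 6 to 20 N at the jaw. Under 5 N is a loose hold; over 28 N crushes the bar.
- jaw: Moving jaw, on the +x side: a bowed steel arm ending in an upright black round pad, 16 mm across, 28 mm tall, 91 mm from the pivot. Origin and axes as the board's, turned about the pivot. Fully open, the pad's near side is at board x 42, y -76 mm: a gap of 53 to 69 mm to the fixed pad.
- roe_center (a point): Centre (half-way up) of the roe bar: a brown waxed rigid block of cured roe, 40 mm wide (x), 130 long (y), 32 tall (z), ends alike, 0.15 to 0.27 kg, lying flat on the counter right of the board. Flat on the board its centre is at z = 34 mm.
- spatula_grip (a point): Handle of the red silicone spatula (260 mm long) lying beyond the roe bar; not to be disturbed.
- salt_bowl: White salt bowl, 72 mm across, 34 mm tall, near the robot; origin under its centre; not to be disturbed.
- clamp_jar: Glass jar with a wire clamp lid, 90 mm across, 122 mm tall, at the back; origin under its centre; not to be disturbed.
Things that resemble listed ones, but are neither listed nor needed, are in the scene too. Of the things that look like the part that bears roe_center, take the one that is farthest from the robot's base at the start.

How it is judged:
By the outcome, as a careful person would: the job done as asked, in the order asked, and still so for the second after the job is handed in, with the robot touching nothing.
It also fails if it takes over 72 s, if anything falls off the work surface, if the arm or the gripper's body presses on something with over 40 N, if the wrist force passes 120 N, or if a joint passes its speed limit or range.

## Working session

There is one attempt and no reset: what is moved stays moved. The work goes in short steps, Python scripts to look and compute and a shell command to move; the robot and the scene stay as the last step left them, time stands still between calls to the robot, and variables do not carry over. Pictures are saved under pics/ and viewed, at most 10 in all, crops included, and the job is handed in when it is done.

```bash
mkdir -p pics; python3 - <<'E'
from cell import env,cams
import cv2,numpy as np
o=env.get_obs();print({k:np.round(v,3).tolist() for k,v in o.items()})
for n in("scene","side"):
    im=cams.grab_frame(n)[:,:,::-1];cv2.imwrite(f"pics/{n}0.png",cv2.resize(im,(800,600),interpolation=cv2.INTER_CUBIC))
    c=cams.get_calibration(n);R=cv2.Rodrigues(np.array(c['rvec'],float))[0];print(n,(-R.T@np.array(c['tvec']).ravel()).round(),R[2].round(2))
E
```

```text
{'time': 0.0, 'q': [1.244, 0.537, -0.004, 1.539, 0.003, 1.067, -0.071], 'qd': [-0.0, -0.001, -0.002, -0.001, 0.001, 0.0, 0.001], 'joint_efforts': [-0.001, -57.098, 0.99, -25.16, -0.056, 0.018, 0.0], 'tool_pos': [167.441, -627.533, 301.87], 'ee_rot': [-3.14, 0.0, 0.261], 'ft_force': [0.453, -0.263, -0.575], 'moment': [-0.013, -0.03, 0.058], 'finger_force': 0.0, 'width': 88.05}
scene [1104.  -53. 1053.] [-0.53  0.01 -0.85]
side [-302.  816.  765.] [ 0.59 -0.63 -0.51]
```

View pics/scene0.png

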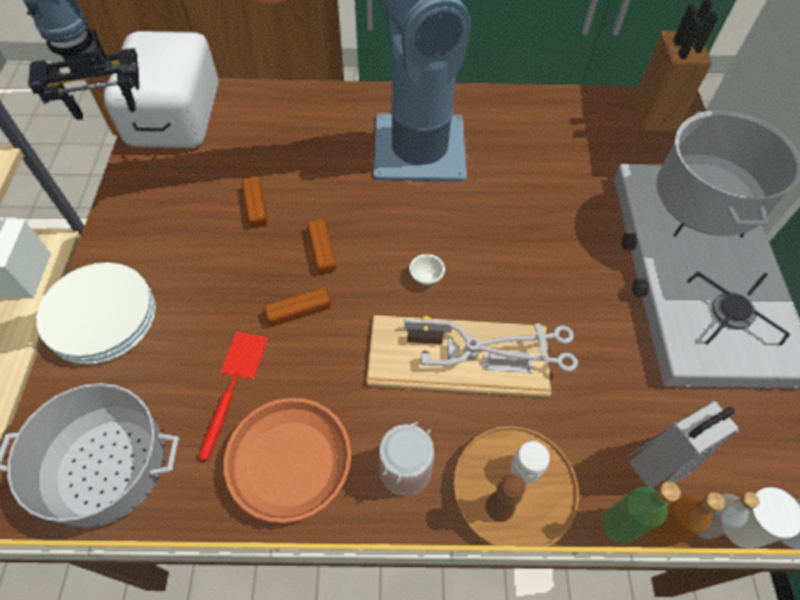

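View pics/side0.png

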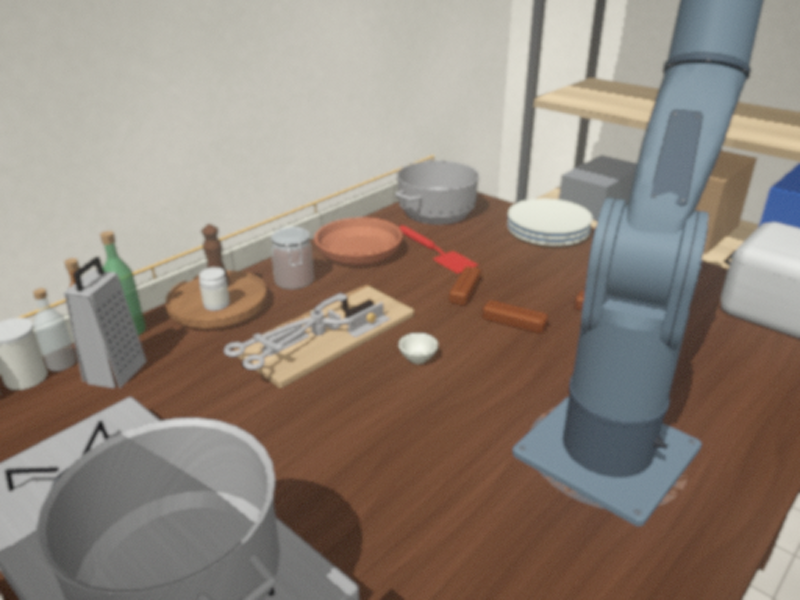

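The scene picture shows the board with corners near (373,316), (367,385), (551,393) and (548,325). The moving ring is at (564,334) and the fixed ring at (568,361). Of the three brown bars, the farthest is at (297,306), with the spatula at (225,400) and the bowl at (427,270). The side view agrees with this.

```bash
cat > h.py <<'E'
from cell import env,cams
import cv2,numpy as np
from scipy.spatial.transform import Rotation as Ro
def ray(n,uv,z,cal=None):
    c=cal or cams.get_calibration(n);K=np.array(c['intrinsics'],float);R=cv2.Rodrigues(np.array(c['rvec'],float))[0];t=np.array(c['tvec'],float).ravel()
    p=R.T@np.linalg.solve(K,[uv[0],uv[1],1]);C=-R.T@t
    return C+p*(z-C[2])/p[2]
def proj(n,P,cal=None):
    c=cal or cams.get_calibration(n)
    return cv2.projectPoints(np.array(P,float).reshape(-1,3),np.array(c['rvec'],float),np.array(c['tvec'],float),np.array(c['intrinsics'],float),None)[0].reshape(-1,2)
def pose():
    o=env.get_obs();return np.array(o['tool_pos']),Ro.from_euler('xyz',o['ee_rot'])
def to(target,yaw=None,off=45):
    # tool-frame shift (m) so that point `off` ahead of the TCP gets to target with tool down, plus yaw turn about tool z (deg)
    p,R=pose();d=R.inv().apply(np.array(target)+[0,0,off]-p)/1000
    r=None
    if yaw is not None:
        r=(R.inv()*Ro.from_euler('xyz',[np.pi,0,yaw])).as_rotvec(degrees=True).round(1)
    return d.round(4),r
E
python3 - <<'E'
from h import *
s=512/800
for nm,u,v,z in [("cA",373,316,18),("cB",367,385,18),("cC",551,393,18),("cD",548,325,18),("mring",564,334,52),("fring",568,361,52),("pivot",474,350,55),("bowl",427,275,10),("jar",408,432,122)]:
    print(nm,ray("scene",(u*s,v*s),z).round(1))
# roe
for u,v in [(265,302),(326,290),(329,303),(270,323)]: print("roe",ray("scene",(u*s,v*s),32 if v<303 else 32).round(1))
im=cams.grab_frame("scene");hsv=cv2.cvtColor(im,cv2.COLOR_RGB2HSV)
x0,y0=160,178;c=hsv[y0:215,x0:220];print(c[::6,::8].tolist())
E
```

```text
cA [492.  -96.4  18. ]
cB [ 641.9 -102.8   18. ]
cC [652.9 240.4  18. ]
cD [506.8 252.6  18. ]
mring [545.7 270.8  52. ]
fring [603.  270.5  52. ]
pivot [584.4  96.2  55. ]
bowl [384.9  13.8  10. ]
jar [769.6 -28.7 122. ]
roe [ 471.5 -312.1   32. ]
roe [ 440.8 -192.8   32. ]
roe [ 471.6 -184.5   32. ]
roe [ 519.6 -296.3   32. ]
[[[10, 143, 125], [11, 150, 119], [13, 163, 119], [13, 168, 120], [12, 158, 118], [12, 155, 123], [12, 157, 122], [12, 149, 125]], [[11, 140, 124], [12, 159, 122], [12, 147, 128], [12, 157, 127], [11, 150, 129], [13, 159, 128], [12, 165, 133], [12, 159, 130]], [[12, 157, 122], [12, 159, 122], [12, 163, 119], [12, 175, 121], [13, 204, 166], [13, 193, 157], [13, 194, 168], [12, 149, 120]], [[12, 158, 124], [13, 157, 120], [13, 202, 165], [13, 185, 168], [13, 190, 173], [13, 207, 134], [11, 184, 93], [11, 150, 124]], [[11, 158, 131], [10, 159, 90], [13, 204, 160], [13, 203, 108], [13, 215, 90], [11, 153, 128], [10, 147, 128], [14, 151, 127]], [[12, 164, 134], [12, 158, 92], [11, 154, 111], [12, 156, 136], [12, 154, 139], [13, 150, 134], [12, 156, 134], [12, 156, 134]], [[5, 203, 211], [11, 148, 134], [11, 147, 130], [11, 151, 127], [13, 156, 126], [12, 145, 127], [12, 160, 124], [12, 146, 126]]]
```

```bash
python3 - <<'E'
from h import *
print(to([478,-248,240],0.261,45), to([545,271,200],0.163))
E
```

```text
(array([ 0.398 , -0.2867,  0.0174]), array([-0.1,  0. , -0. ])) (array([ 0.5966, -0.7708,  0.058 ]), array([-0.1,  0. ,  5.6]))
```

```bash
python3 -m crank '[{"dx":0.02,"dy":-0.0144},{"dx":0.036,"dy":-0.026},{"dx":0.036,"dy":-0.026},{"dx":0.036,"dy":-0.026},{"dx":0.036,"dy":-0.026},{"dx":0.036,"dy":-0.026},{"dx":0.036,"dy":-0.026},{"dx":0.036,"dy":-0.026},{"dx":0.036,"dy":-0.026},{"dx":0.036,"dy":-0.026},{"dx":0.036,"dy":-0.026},{"dx":0.018,"dy":-0.012},{},{}]' -1 20
python3 - <<'E'
from h import *
o=env.get_obs();c=cams.get_calibration("wrist");im=cams.grab_frame("wrist")
cv2.imwrite("pics/w1.png",im[:,:,::-1])
import pickle;pickle.dump(c,open("c1.pkl","wb"))
print(o['time'],o['tool_pos'],o['ee_rot'],to([545,271,200],0.163))
E
```

```text
0.15 [ 167.47400725 -627.66529327  302.04758336] [-3.14028262e+00  1.29556393e-04  2.60889024e-01] (array([ 0.5965, -0.7709,  0.0579]), array([-0.1,  0. ,  5.6]))$[0]: bad value
```

View pics/w1.png

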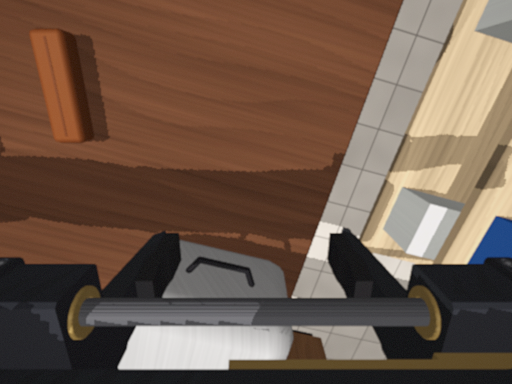

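The move was refused, probably because each row needs all six keys. This picture is from the start pose and shows only a decoy bar at (60,85) and the toaster.

```bash
python3 -m crank '[{"dx":0.02,"dy":-0.0144,"dz":0,"ax":0,"ay":0,"az":0},{"dx":0.036,"dy":-0.026,"dz":0,"ax":0,"ay":0,"az":0},{"dx":0.036,"dy":-0.026,"dz":0,"ax":0,"ay":0,"az":0},{"dx":0.036,"dy":-0.026,"dz":0,"ax":0,"ay":0,"az":0},{"dx":0.036,"dy":-0.026,"dz":0,"ax":0,"ay":0,"az":0},{"dx":0.036,"dy":-0.026,"dz":0,"ax":0,"ay":0,"az":0},{"dx":0.036,"dy":-0.026,"dz":0,"ax":0,"ay":0,"az":0},{"dx":0.036,"dy":-0.026,"dz":0,"ax":0,"ay":0,"az":0},{"dx":0.036,"dy":-0.026,"dz":0,"ax":0,"ay":0,"az":0},{"dx":0.036,"dy":-0.026,"dz":0,"ax":0,"ay":0,"az":0},{"dx":0.036,"dy":-0.026,"dz":0,"ax":0,"ay":0,"az":0},{"dx":0.018,"dy":-0.012,"dz":0,"ax":0,"ay":0,"az":0},{"dx":0,"dy":0,"dz":0,"ax":0,"ay":0,"az":0}]' -1 20 && python3 - <<'E'
from h import *
o=env.get_obs();c=cams.get_calibration("wrist");im=cams.grab_frame("wrist")
cv2.imwrite("pics/w2.png",im[:,:,::-1])
import pickle;pickle.dump(c,open("c2.pkl","wb"))
print(to([545,271,200],0.163),o['q'])
E
```

```text
time: 1.5
tool_pos: [480.6, -245.0, 302.7]
ee_rot: [-3.14, -0.002, 0.267]
ft_force: [-0.6, 0.7, 0.6]
width: 0.3
finger_force: 0.0
(array([ 0.1991, -0.4832,  0.0577]), array([-0. ,  0. ,  5.8])) [ 0.53591069  0.35641443 -0.18358618  1.82474479  0.07522206  0.96672588
 -0.98264302]
```

View pics/w2.png

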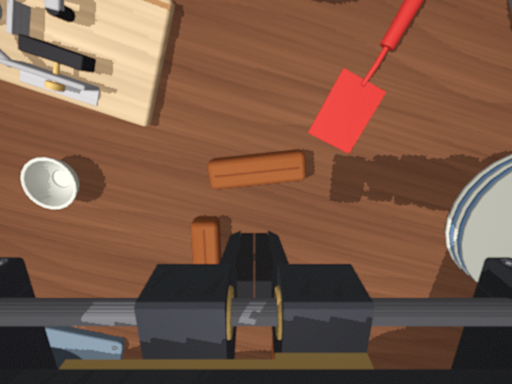

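```bash
python3 -m crank '[{"dx":0.009,"dy":-0.022,"dz":0,"ax":0,"ay":0,"az":0},{"dx":0.019,"dy":-0.0461,"dz":0,"ax":0,"ay":0,"az":0},{"dx":0.019,"dy":-0.0461,"dz":0,"ax":0,"ay":0,"az":0},{"dx":0.019,"dy":-0.0461,"dz":0,"ax":0,"ay":0,"az":0},{"dx":0.019,"dy":-0.0461,"dz":0,"ax":0,"ay":0,"az":0},{"dx":0.019,"dy":-0.0461,"dz":0,"ax":0,"ay":0,"az":0},{"dx":0.019,"dy":-0.0461,"dz":0,"ax":0,"ay":0,"az":0},{"dx":0.019,"dy":-0.0461,"dz":0.015,"ax":0,"ay":0,"az":0},{"dx":0.019,"dy":-0.0461,"dz":0.015,"ax":0,"ay":0,"az":0},{"dx":0.019,"dy":-0.0461,"dz":0.015,"ax":0,"ay":0,"az":0},{"dx":0.019,"dy":-0.0461,"dz":0.013,"ax":0,"ay":0,"az":5.8},{"dx":0,"dy":0,"dz":0,"ax":0,"ay":0,"az":0},{"dx":0,"dy":0,"dz":0,"ax":0,"ay":0,"az":0}]' -1 20 && python3 - <<'E'
from h import *
o=env.get_obs();c=cams.get_calibration("wrist");im=cams.grab_frame("wrist")
cv2.imwrite("pics/w3.png",im[:,:,::-1])
import pickle;pickle.dump(c,open("c3.pkl","wb"))
P=[[545.7,270.8,56],[603,270.5,56],[574,96,52]];print(proj("wrist",P,c))
E
```

```text
time: 2.85
tool_pos: [545.1, 261.1, 246.1]
ee_rot: [3.14, 0.001, 0.16]
ft_force: [0.1, -1.1, 0.5]
width: 0.2
finger_force: 0.0
[[244.11350079 181.55671227]
 [253.18922249 125.20294683]
 [414.56212859 180.12673056]]
```

View pics/w3.png

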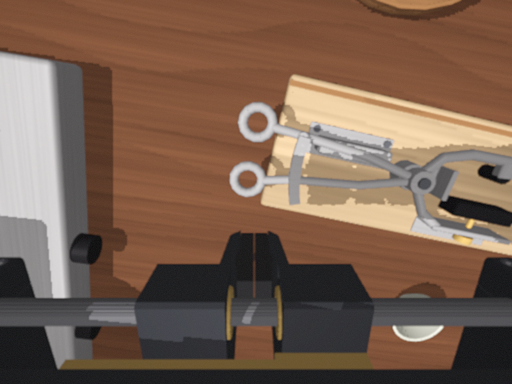

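w2 shows the target roe bar with its top between (208,163), (302,152), (306,175) and (212,187). w3 shows the moving ring at (247,179), the fixed ring at (258,122), the pivot at (424,183) and the rack end at (294,203).

```bash
python3 - <<'E'
from h import *
import pickle
c=pickle.load(open("c3.pkl","rb"));c2=pickle.load(open("c2.pkl","rb"))
m,f,pv=[ray("",u,z,c) for u,z in [((247,179),54),((258,122),54),((424,183),58)]]
print(m,f,pv)
v=f-pv;phi=np.arctan2(v[1],v[0])-np.arctan2(175,22);print("board yaw",phi,np.hypot(*v[:2]),np.hypot(*(m-pv)[:2]))
w=m-pv;rad=np.arctan2(w[1],w[0])-np.pi/2;print("radial yaw",rad, 'ring ang',rad-phi)
for u in [(208,163),(302,152),(305,172),(212,187)]: print("roe",ray("",u,30,c2).round(1))
print("bowl",ray("",(50,183),17,c2))
print(to([m[0],m[1],56.5],rad,64))
im=cv2.imread("pics/w2.png");hsv=cv2.cvtColor(im,cv2.COLOR_BGR2HSV)
mk=((hsv[:,:,1]>180)&(hsv[:,:,2]>80)&(hsv[:,:,0]>6)).astype(np.uint8);mk[:,:190]=0;mk[:,315:]=0;mk[:140]=0;mk[200:]=0
n,l,s,ce=cv2.connectedComponentsWithStats(mk);i=1+s[1:,4].argmax();r=cv2.minAreaRect(np.argwhere(l==i)[:,::-1].astype(np.float32));print(r,s[i]);b=cv2.boxPoints(r)
for u in b: print(u,ray("",u,25,c2).round(1))
E
```

```text
[548.27913904 268.24200353  54.        ] [606.51822369 266.36994375  54.        ] [573.79420408  89.29778615  58.        ]
board yaw -0.05768607294224104 180.07057077185613 180.75411884437412
radial yaw 0.14163200842629897 ring ang 0.19931808136854
roe [ 467.7 -186.3   30. ]
roe [ 513.7 -300.3   30. ]
roe [ 489.5 -312.5   30. ]
roe [ 436.8 -198.5   30. ]
bowl [378.60019758  21.08892939  17.        ]
(array([ 0.004 , -0.0084,  0.126 ]), array([0.1, 0. , 0.9]))
((255.9013671875, 159.37680053710938), (16.27609634399414, 96.17311096191406), 88.19125366210938) [208 150  97  20 440]
[207.58191 152.76059] [ 479.6 -182.3   25. ]
[303.7071  149.72504] [ 516.5 -302.5   25. ]
[304.22083 165.99301] [ 496.  -310.1   25. ]
[208.09564 169.02856] [ 458.3 -187.6   25. ]
```

```bash
python3 -m crank '[{"dx":0.0035,"dy":-0.008,"dz":0.02,"ax":0,"ay":0,"az":0.9},{"dx":0,"dy":0,"dz":0.03,"ax":0,"ay":0,"az":0},{"dx":0,"dy":0,"dz":0.03,"ax":0,"ay":0,"az":0},{"dx":0,"dy":0,"dz":0.025,"ax":0,"ay":0,"az":0},{"dx":0,"dy":0,"dz":0.015,"ax":0,"ay":0,"az":0},{"dx":0,"dy":0,"dz":0,"ax":0,"ay":0,"az":0},{"dx":0,"dy":0,"dz":0.003,"ax":0,"ay":0,"az":0},{"dx":0,"dy":0,"dz":0.003,"ax":0,"ay":0,"az":0},{"dx":0,"dy":0,"dz":0,"ax":0,"ay":0,"az":0}]'
python3 -m crank '[{"dx":0,"dy":0,"dz":0.002,"ax":0,"ay":0,"az":0},{"dx":0,"dy":0,"dz":0.0,"ax":0,"ay":0,"az":0}]'
```

```text
time: 3.8
tool_pos: [547.7, 270.4, 121.6]
ee_rot: [-3.141, -0.001, 0.144]
ft_force: [0.5, -0.2, 0.3]
width: 0.4
finger_force: 0.0
time: 4.0
tool_pos: [547.8, 270.7, 119.6]
ee_rot: [-3.141, -0.001, 0.144]
ft_force: [1.0, -0.4, 3.2]
width: 0.6
finger_force: 2.0
```

```bash
python3 -m crank '[{"dx":0,"dy":0,"dz":0.002,"ax":0,"ay":0,"az":0},{"dx":0,"dy":0,"dz":0.002,"ax":0,"ay":0,"az":0},{"dx":0,"dy":0,"dz":0.0015,"ax":0,"ay":0,"az":0},{"dx":0,"dy":0,"dz":0,"ax":0,"ay":0,"az":0}]'
```

```text
time: 4.4
tool_pos: [546.7, 270.6, 113.2]
ee_rot: [-3.142, 0.001, 0.144]
ft_force: [-2.2, 0.4, 5.8]
width: 0.7
finger_force: 3.2
```

```bash
python3 -m crank '[{"dx":-0.003,"dy":0,"dz":0,"ax":0,"ay":0,"az":-1},{"dx":-0.003,"dy":0,"dz":0,"ax":0,"ay":0,"az":-1},{"dx":-0.003,"dy":0,"dz":0,"ax":0,"ay":0,"az":-1},{"dx":-0.003,"dy":0,"dz":0,"ax":0,"ay":0,"az":-1}]'; python3 - <<'E'
from h import *
im=cams.grab_frame("scene")[185:265,210:390,::-1];cv2.imwrite("pics/s4.png",cv2.resize(im,None,fx=4,fy=4,interpolation=cv2.INTER_CUBIC))
E
```

```text
time: 4.8
tool_pos: [534.9, 268.4, 113.4]
ee_rot: [3.141, 0.001, 0.215]
ft_force: [-1.6, -1.1, 6.5]
width: 0.3
finger_force: 3.1
```

View pics/s4.png

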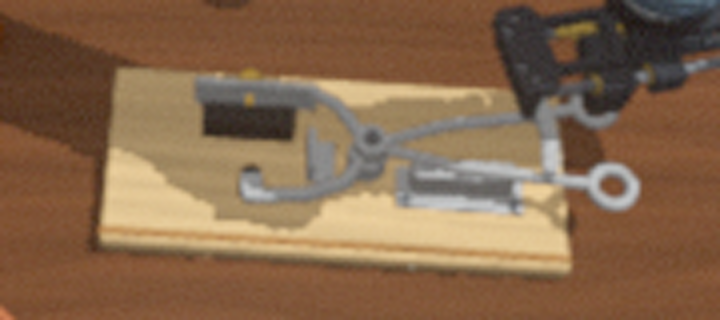

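The picture shows the moving ring at (595,105) following the finger; its distance to the fixed ring at (613,187) has grown. I'll keep carrying it outwards.

```bash
python3 -m crank '[{"dx":-0.003,"dy":0,"dz":0,"ax":0,"ay":0,"az":-1},{"dx":-0.003,"dy":0,"dz":0,"ax":0,"ay":0,"az":-1},{"dx":-0.003,"dy":0,"dz":0,"ax":0,"ay":0,"az":-1},{"dx":-0.003,"dy":0,"dz":0,"ax":0,"ay":0,"az":-1},{"dx":-0.003,"dy":0,"dz":0,"ax":0,"ay":0,"az":-1},{"dx":-0.003,"dy":0,"dz":0,"ax":0,"ay":0,"az":-1},{"dx":-0.003,"dy":0,"dz":0,"ax":0,"ay":0,"az":-1},{"dx":-0.003,"dy":0,"dz":0,"ax":0,"ay":0,"az":-1},{"dx":-0.003,"dy":0,"dz":0,"ax":0,"ay":0,"az":-1},{"dx":-0.003,"dy":0,"dz":0,"ax":0,"ay":0,"az":-1}]'
python3 -m crank '[{"dx":-0.003,"dy":0,"dz":0,"ax":0,"ay":0,"az":-1},{"dx":-0.003,"dy":0,"dz":0,"ax":0,"ay":0,"az":-1}]'
python3 -m crank '[{"dx":-0.003,"dy":0,"dz":0,"ax":0,"ay":0,"az":-1},{"dx":-0.003,"dy":0,"dz":0,"ax":0,"ay":0,"az":-1}]'
python3 -m crank '[{"dx":-0.003,"dy":0,"dz":0,"ax":0,"ay":0,"az":-1},{"dx":-0.003,"dy":0,"dz":0,"ax":0,"ay":0,"az":-1}]'
```

```text
time: 5.85
tool_pos: [506.5, 259.6, 113.4]
ee_rot: [3.141, 0.0, 0.389]
ft_force: [-1.8, -1.5, 6.0]
width: -0.2
finger_force: 3.0
time: 6.05
tool_pos: [501.0, 257.2, 113.5]
ee_rot: [3.141, 0.0, 0.424]
ft_force: [-1.5, -1.1, 6.4]
width: 0.3
finger_force: 3.0
time: 6.25
tool_pos: [495.6, 254.7, 113.4]
ee_rot: [3.141, 0.0, 0.459]
ft_force: [-0.9, -1.3, 6.1]
width: 0.6
finger_force: 3.0
time: 6.45
tool_pos: [490.3, 252.0, 113.5]
ee_rot: [3.141, 0.0, 0.494]
ft_force: [-1.6, -1.3, 5.8]
width: 0.4
finger_force: 3.0
```

```bash
python3 -m crank '[{"dx":-0.003,"dy":0,"dz":0,"ax":0,"ay":0,"az":-1},{"dx":-0.003,"dy":0,"dz":0,"ax":0,"ay":0,"az":-1}]'
python3 -m crank '[{"dx":-0.003,"dy":0,"dz":0,"ax":0,"ay":0,"az":-1},{"dx":-0.003,"dy":0,"dz":0,"ax":0,"ay":0,"az":-1}]'
python3 -m crank '[{"dx":0,"dy":0,"dz":-0.01,"ax":0,"ay":0,"az":0},{"dx":0,"dy":0,"dz":-0.03,"ax":0,"ay":0,"az":0},{"dx":0,"dy":0,"dz":-0.04,"ax":0,"ay":0,"az":0},{"dx":0,"dy":0,"dz":-0.04,"ax":0,"ay":0,"az":0}]'
python3 - <<'E'
from h import *
im=cams.grab_frame("scene")[185:265,210:390,::-1];im=cv2.resize(im,None,fx=4,fy=4,interpolation=cv2.INTER_CUBIC)
c=cams.get_calibration("wrist");w=cams.grab_frame("wrist")[:,:,::-1]
import pickle;pickle.dump(c,open("c5.pkl","wb"))
out=np.zeros((600,720,3),np.uint8);out[:320]=im;out[320:600,:512]=w[:280];cv2.imwrite("pics/s5.png",out)
E
```

```text
time: 6.65
tool_pos: [486.3, 249.9, 113.9]
ee_rot: [-3.141, -0.003, 0.528]
ft_force: [3.4, 1.3, 6.4]
width: 0.3
finger_force: 2.9
time: 6.85
tool_pos: [482.6, 248.1, 114.7]
ee_rot: [-3.141, -0.008, 0.564]
ft_force: [4.8, 4.4, 5.2]
width: 0.4
finger_force: 3.1
time: 7.25
tool_pos: [478.9, 245.7, 234.1]
ee_rot: [-3.141, 0.003, 0.563]
ft_force: [0.1, 0.6, -0.1]
width: 0.1
finger_force: 0.0
```

View pics/s5.png

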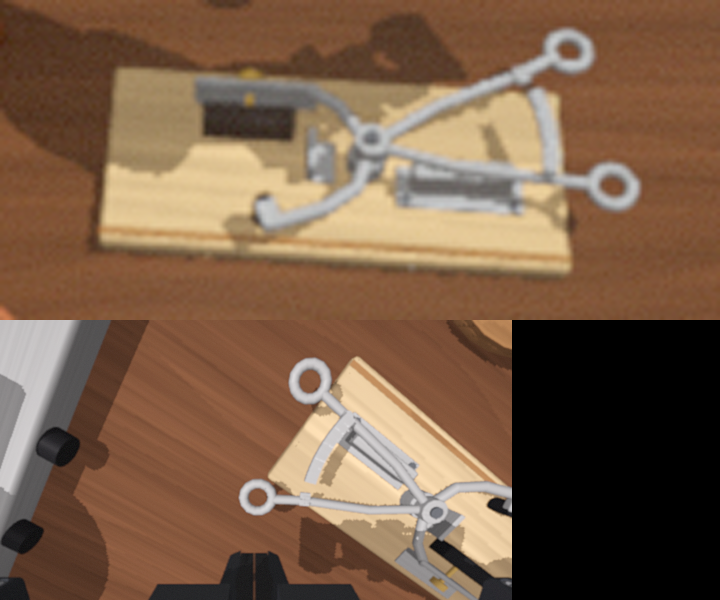

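The handle is now fully open: the moving ring is at (568,50), clear of the rack. In the wrist part of the picture the open ring is at (257,176), the fixed ring at (309,61) and the pivot at (433,192).

```bash
python3 - <<'E'
from h import *
import pickle
c=pickle.load(open("c5.pkl","rb"))
m,f,pv=[ray("",u,z,c) for u,z in [((257,176),54),((309,61),54),((433,192),58)]]
print(m,f,pv)
v=f-pv;phi=np.arctan2(v[1],v[0])-np.arctan2(175,22);print("board yaw",phi,np.hypot(*v[:2]),np.hypot(*(m-pv)[:2]))
w=m-pv;rad=np.arctan2(w[1],w[0])-np.pi/2;print("radial yaw",rad, 'ring ang',rad-phi)
print(to([492,-284,170],1.98,64))
E
```

```text
[492.38141922 250.02141414  54.        ] [605.94916988 267.46245407  54.        ] [573.72204579  91.24687226  58.        ]
board yaw -0.055827412517582164 179.13826726587857 178.39745704397404
radial yaw 0.4734412593817754 ring ang 0.5292686718993576
(array([-0.2747,  0.4552,  0.0023]), array([  0.3,  -0.3, -81.2]))
```

```bash
python3 -m crank '[{"dx":-0.01,"dy":0.0166,"dz":0,"ax":0,"ay":0,"az":0},{"dx":-0.0252,"dy":0.0418,"dz":0,"ax":0,"ay":0,"az":0},{"dx":-0.0252,"dy":0.0418,"dz":0,"ax":0,"ay":0,"az":0},{"dx":-0.0252,"dy":0.0418,"dz":0,"ax":0,"ay":0,"az":0},{"dx":-0.0252,"dy":0.0418,"dz":0,"ax":0,"ay":0,"az":0},{"dx":-0.0252,"dy":0.0418,"dz":0,"ax":0,"ay":0,"az":0},{"dx":-0.0252,"dy":0.0418,"dz":0,"ax":0,"ay":0,"az":0},{"dx":-0.0252,"dy":0.0418,"dz":0,"ax":0,"ay":0,"az":0},{"dx":-0.0252,"dy":0.0418,"dz":0,"ax":0,"ay":0,"az":0},{"dx":-0.0252,"dy":0.0418,"dz":0,"ax":0,"ay":0,"az":0},{"dx":-0.0252,"dy":0.0418,"dz":0,"ax":0,"ay":0,"az":0},{"dx":-0.0126,"dy":0.0209,"dz":0,"ax":0,"ay":0,"az":0}]' 1 25
python3 -m crank '[{"dx":0,"dy":0,"dz":0,"ax":0.3,"ay":-0.3,"az":-6.2},{"dx":0,"dy":0,"dz":0,"ax":0,"ay":0,"az":-7.5},{"dx":0,"dy":0,"dz":0,"ax":0,"ay":0,"az":-7.5},{"dx":0,"dy":0,"dz":0,"ax":0,"ay":0,"az":-7.5},{"dx":0,"dy":0,"dz":0,"ax":0,"ay":0,"az":-7.5},{"dx":0,"dy":0,"dz":0,"ax":0,"ay":0,"az":-7.5},{"dx":0,"dy":0,"dz":0,"ax":0,"ay":0,"az":-7.5},{"dx":0,"dy":0,"dz":0,"ax":0,"ay":0,"az":-7.5},{"dx":0,"dy":0,"dz":0,"ax":0,"ay":0,"az":-7.5},{"dx":0,"dy":0,"dz":0,"ax":0,"ay":0,"az":-7.5},{"dx":0,"dy":0,"dz":0,"ax":0,"ay":0,"az":-7.5},{"dx":0,"dy":0,"dz":0,"ax":0,"ay":0,"az":0},{"dx":0,"dy":0,"dz":0,"ax":0,"ay":0,"az":0}]'
python3 - <<'E'
from h import *
import pickle
c=cams.get_calibration("wrist");w=cams.grab_frame("wrist")[:,:,::-1];pickle.dump(c,open("c6.pkl","wb"));cv2.imwrite("pics/w6.png",w)
E
```

```text
time: 8.55
tool_pos: [488.6, -290.4, 232.2]
ee_rot: [-3.141, 0.003, 0.557]
ft_force: [0.7, -0.4, -0.2]
width: 88.0
finger_force: 0.0
time: 9.85
tool_pos: [490.1, -285.3, 232.6]
ee_rot: [-3.134, -0.006, 1.976]
ft_force: [-0.2, -0.2, 0.0]
width: 87.9
finger_force: 0.0
```

View pics/w6.png

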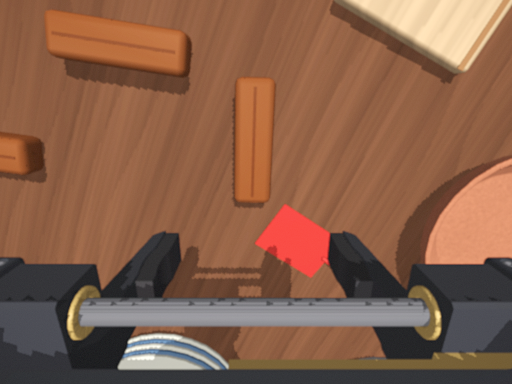

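The bar's top runs from (256,78) to (252,203), between columns 235 and 273. The spatula blade starts at (285,205) and (257,241), close to the bar's near end.

```bash
python3 - <<'E'
from h import *
import pickle
c=pickle.load(open("c6.pkl","rb"))
im=cv2.imread("pics/w6.png");hsv=cv2.cvtColor(im,cv2.COLOR_BGR2HSV)
mk=((hsv[:,:,1]>185)&(hsv[:,:,2]>100)&(hsv[:,:,0]>6)).astype(np.uint8);mk[:,:225]=0;mk[:,282:]=0;mk[:70]=0;mk[208:]=0
n,l,s,ce=cv2.connectedComponentsWithStats(mk);i=1+s[1:,4].argmax();r=cv2.minAreaRect(np.argwhere(l==i)[:,::-1].astype(np.float32));print(r)
B=np.array([ray("",u,28,c) for u in cv2.boxPoints(r)]);print(B.round(1))
C=B.mean(0);
e=[B[1]-B[0],B[2]-B[1]];print([np.linalg.norm(x) for x in e]);L=max(e,key=np.linalg.norm);L=L/np.linalg.norm(L);L*=np.sign(L[1]);yaw=np.arctan2(L[1],L[0]);print("C",C,"yaw",yaw)
N=np.array([-L[1],L[0],0])
for u in [(285,205),(257,241),(312,276)]:
    q=ray("",u,4,c)-C;print("spat along,across",q@L,q@N)
for s in (30,35): 
    g=C-s*L;print(s,to([g[0],g[1],24],yaw,45))
E
```

```text
((235.50001525878906, 175.50001525878906), (3.130495071411133, 0.4472135603427887), 63.43495178222656)
[[ 467.9 -288.1   28. ]
 [ 468.2 -287.7   28. ]
 [ 470.7 -290.    28. ]
 [ 470.4 -290.4   28. ]]
[np.float64(0.4872357520103403), np.float64(3.423512314801135)]
C [ 469.29924265 -289.07134492   28.        ] yaw 2.4084042086459134
spat along,across -63.13454931757255 -33.59012850215867
spat along,across -93.25612371361203 17.287134377004698
spat along,across -170.4226652590255 -26.978263537787264
30 (array([-0.0232, -0.0071,  0.1638]), array([ -0.3,  -0.4, -24.7]))
35 (array([-0.0277, -0.005 ,  0.1637]), array([ -0.3,  -0.4, -24.7]))
```

Segmentation failed here, so I'll use the corners I read by eye.

```bash
python3 - <<'E'
from h import *
import pickle
c=pickle.load(open("c6.pkl","rb"))
B=np.array([ray("",u,30,c) for u in [(236.5,78.5),(273.5,78.5),(270,202),(235,202)]]);print(B.round(1))
C=B.mean(0);L=(B[0]+B[1]-B[2]-B[3])/2;print(np.linalg.norm(L),np.linalg.norm(B[1]-B[0]));L/=np.linalg.norm(L);yaw=np.arctan2(L[1],L[0]);print("C",C,"yaw",yaw)
N=np.array([-L[1],L[0],0])
for u in [(285,205),(257,241),(312,276),(335,250)]:
    q=ray("",u,4,c)-C;print("spat along,across",q@L,q@N)
for s in (30,35): 
    g=C-s*L;print(s,to([g[0],g[1],24],yaw,45))
E
```

```text
[[ 434.2 -199.1   30. ]
 [ 466.7 -185.2   30. ]
 [ 515.4 -301.5   30. ]
 [ 480.  -316.7   30. ]]
126.12780660731445 35.35880929008775
C [ 474.07909657 -250.62778638   30.        ] yaw 1.9542394368452125
spat along,across -75.86171570782501 -39.06780907120891
spat along,across -125.25025987441245 -6.56278134815232
spat along,across -175.17449956106074 -80.19477764286775
spat along,across -135.6824645497977 -106.01057681293618
30 (array([ 0.0075, -0.0007,  0.1639]), array([-0.4, -0.3,  1.3]))
35 (array([ 0.0025, -0.0008,  0.1639]), array([-0.4, -0.3,  1.3]))
```

```bash
python3 -m crank '[{"dx":0.001,"dy":-0.0008,"dz":0.02,"ax":-0.4,"ay":-0.3,"az":1.3},{"dx":0,"dy":0,"dz":0.04,"ax":0,"ay":0,"az":0},{"dx":0,"dy":0,"dz":0.04,"ax":0,"ay":0,"az":0},{"dx":0,"dy":0,"dz":0.035,"ax":0,"ay":0,"az":0},{"dx":0,"dy":0,"dz":0.02,"ax":0,"ay":0,"az":0},{"dx":0,"dy":0,"dz":0.009,"ax":0,"ay":0,"az":0},{"dx":0,"dy":0,"dz":0,"ax":0,"ay":0,"az":0},{"dx":0,"dy":0,"dz":0,"ax":0,"ay":0,"az":0}]' 1 25
python3 -m crank '[{"dx":0,"dy":0,"dz":0,"ax":0,"ay":0,"az":0},{"dx":0,"dy":0,"dz":0,"ax":0,"ay":0,"az":0},{"dx":0,"dy":0,"dz":0,"ax":0,"ay":0,"az":0},{"dx":0,"dy":0,"dz":0,"ax":0,"ay":0,"az":0},{"dx":0,"dy":0,"dz":0,"ax":0,"ay":0,"az":0},{"dx":0,"dy":0,"dz":0,"ax":0,"ay":0,"az":0},{"dx":0,"dy":0,"dz":0,"ax":0,"ay":0,"az":0},{"dx":0,"dy":0,"dz":0,"ax":0,"ay":0,"az":0}]' -1 25
```

```text
time: 10.7
tool_pos: [490.3, -285.2, 70.3]
ee_rot: [3.14, 0.002, 1.957]
ft_force: [0.6, 0.3, 1.2]
width: 88.3
finger_force: 0.0
time: 11.5
tool_pos: [489.3, -285.2, 69.4]
ee_rot: [-3.142, 0.001, 1.957]
ft_force: [-0.5, -1.7, 1.8]
width: 39.9
finger_force: 25.0
```

```bash
python3 -m crank '[{"dx":0,"dy":0,"dz":-0.01,"ax":0,"ay":0,"az":0},{"dx":0,"dy":0,"dz":-0.03,"ax":0,"ay":0,"az":0},{"dx":0,"dy":0,"dz":-0.04,"ax":0,"ay":0,"az":0},{"dx":0,"dy":0,"dz":-0.03,"ax":0,"ay":0,"az":0},{"dx":0,"dy":0,"dz":0,"ax":0,"ay":0,"az":6},{"dx":0,"dy":0,"dz":0,"ax":0,"ay":0,"az":7},{"dx":0,"dy":0,"dz":0,"ax":0,"ay":0,"az":6.5},{"dx":0,"dy":0,"dz":0,"ax":0,"ay":0,"az":5.5},{"dx":0,"dy":0,"dz":0,"ax":0,"ay":0,"az":0}]'
python3 - <<'E'
from h import *
print(to([582,-65,130],1.521))
E
```

```text
time: 12.4
tool_pos: [489.7, -284.5, 179.9]
ee_rot: [3.14, 0.001, 1.521]
ft_force: [-0.7, 1.3, -2.4]
width: 39.8
finger_force: 25.0
(array([0.2239, 0.0812, 0.0049]), array([ 0.1,  0.1, -0. ]))
```

```bash
python3 -m crank '[{"dx":0.014,"dy":0.0052,"dz":0,"ax":0,"ay":0,"az":0},{"dx":0.03,"dy":0.0108,"dz":0,"ax":0,"ay":0,"az":0},{"dx":0.04,"dy":0.0145,"dz":0,"ax":0,"ay":0,"az":0},{"dx":0.04,"dy":0.0145,"dz":0,"ax":0,"ay":0,"az":0},{"dx":0.04,"dy":0.0145,"dz":0,"ax":0,"ay":0,"az":0},{"dx":0.03,"dy":0.0108,"dz":0,"ax":0,"ay":0,"az":0},{"dx":0.02,"dy":0.0075,"dz":0,"ax":0,"ay":0,"az":0},{"dx":0.01,"dy":0.0035,"dz":0,"ax":0,"ay":0,"az":0},{"dx":0,"dy":0,"dz":0,"ax":0,"ay":0,"az":0},{"dx":0,"dy":0,"dz":0,"ax":0,"ay":0,"az":0}]'
python3 - <<'E'
from h import *
import pickle
c=cams.get_calibration("wrist");w=cams.grab_frame("wrist")[:,:,::-1];pickle.dump(c,open("c7.pkl","wb"));cv2.imwrite("pics/w7.png",cv2.resize(w[:300],None,fx=1.5,fy=1.5))
E
```

```text
time: 13.4
tool_pos: [581.3, -66.3, 179.1]
ee_rot: [3.141, 0.002, 1.521]
ft_force: [0.3, -0.8, -1.4]
width: 39.8
finger_force: 25.0
```

View pics/w7.png

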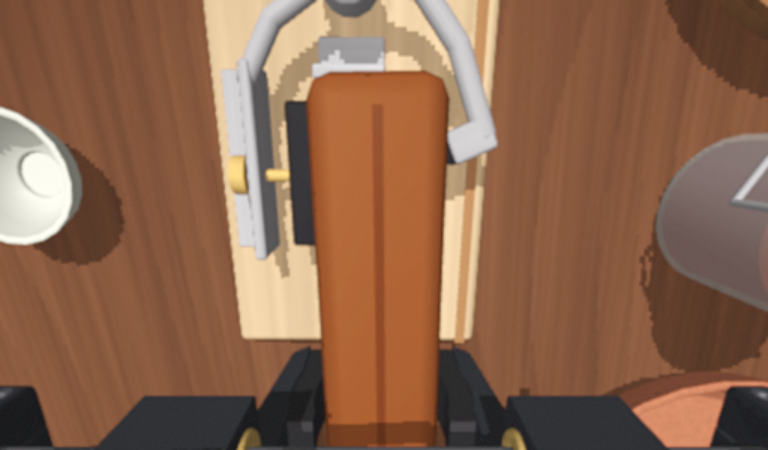

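```bash
python3 - <<'E'
from h import *
import pickle
c=pickle.load(open("c7.pkl","rb"))
g=lambda u,v,z:ray("",(u/1.5,v/1.5),z,c)
a,b=g(208,0,18),g(243,338,18);d,e=g(497,40,18),g(474,338,18)
print(a,b,d,e)
for p,q in((a,b),(d,e)): print("yaw",np.arctan2(-(p-q)[0],(p-q)[1]))
pl=g(240,62,52),g(262,258,52);print("plate",pl, np.arctan2(-(pl[0]-pl[1])[0],(pl[0]-pl[1])[1]))
pd=g(304,102,49),g(313,243,49);print("pad face upper/lower end",g(288,102,49),pd)
print("stop",g(313,68,44),g(384,68,44))
print("jaw pad",g(455,160,49), "bar end",g(310,80,122),g(446,80,122),"bar mid",g(322,350,122),g(442,350,122))
print(pose()[0])
E
```

```text
[503.58684836  90.39823884  18.        ] [491.46197924 -95.87709714  18.        ] [648.6947813   65.27643952  18.        ] [ 640.40370996 -103.5918841    18.        ]
yaw -0.06499941977373316
yaw -0.04905845352631324
plate (array([525.05537319,  55.91506347,  52.        ]), array([521.84157003, -34.94575334,  52.        ])) -0.035355877704811974
pad face upper/lower end [543.94825689  38.69208771  49.        ] (array([551.43549914,  38.30456591,  49.        ]), array([548.61708344, -29.0537104 ,  49.        ]))
stop [556.44915406  53.11138952  44.        ] [589.64924254  51.39318643  44.        ]
jaw pad [622.25541919   8.58722934  49.        ] bar end [565.90852172  37.28324884 122.        ] [607.07024418  35.1529411  122.        ] bar mid [560.66373567 -53.80741602 122.        ] [605.48955938 -56.12938496 122.        ]
[581.27563873 -66.87737343 179.08640498]
```

w7 shows the bar between the pads and aligned with the board. The stop is at (348,68) and the fixed pad at (300,170). The jaw tip is at (470,140), clear to the right of the bar. I'll lower it now.

```bash
python3 -m crank '[{"dx":0,"dy":0.0015,"dz":0.015,"ax":0,"ay":0,"az":0},{"dx":0,"dy":0,"dz":0.025,"ax":0,"ay":0,"az":0},{"dx":0,"dy":0,"dz":0.02,"ax":0,"ay":0,"az":0},{"dx":0,"dy":0,"dz":0.015,"ax":0,"ay":0,"az":0},{"dx":0,"dy":0,"dz":0.008,"ax":0,"ay":0,"az":0},{"dx":0,"dy":0,"dz":0.003,"ax":0,"ay":0,"az":0},{"dx":0,"dy":0,"dz":0,"ax":0,"ay":0,"az":0}]'
python3 -m crank '[{"dx":0,"dy":0,"dz":0.002,"ax":0,"ay":0,"az":0},{"dx":0,"dy":0,"dz":0.002,"ax":0,"ay":0,"az":0},{"dx":0,"dy":0,"dz":0,"ax":0,"ay":0,"az":0}]'
```

```text
time: 14.15
tool_pos: [583.5, -65.5, 93.3]
ee_rot: [3.14, 0.001, 1.521]
ft_force: [0.3, -0.7, -1.2]
width: 39.5
finger_force: 25.0
time: 14.45
tool_pos: [583.6, -65.4, 89.5]
ee_rot: [3.14, 0.001, 1.521]
ft_force: [0.5, -0.7, -0.9]
width: 39.4
finger_force: 25.0
```

```bash
python3 -m crank '[{"dx":0,"dy":0,"dz":0.0015,"ax":0,"ay":0,"az":0},{"dx":0,"dy":0,"dz":0.001,"ax":0,"ay":0,"az":0},{"dx":0,"dy":0,"dz":0,"ax":0,"ay":0,"az":0}]'
python3 -m crank '[{"dx":0.003,"dy":0,"dz":0,"ax":0,"ay":0,"az":0},{"dx":0.003,"dy":0,"dz":0,"ax":0,"ay":0,"az":0},{"dx":0.003,"dy":0,"dz":0,"ax":0,"ay":0,"az":0},{"dx":0,"dy":0,"dz":0,"ax":0,"ay":0,"az":0}]'
python3 -m crank '[{"dx":0.002,"dy":0,"dz":0,"ax":0,"ay":0,"az":0},{"dx":0.002,"dy":0,"dz":0,"ax":0,"ay":0,"az":0},{"dx":0,"dy":0,"dz":0,"ax":0,"ay":0,"az":0}]'
```

```text
time: 14.75
tool_pos: [583.6, -65.4, 87.4]
ee_rot: [3.14, 0.001, 1.521]
ft_force: [-2.4, 0.4, 4.6]
width: 39.9
finger_force: 25.0
time: 15.15
tool_pos: [584.6, -56.8, 87.4]
ee_rot: [3.139, 0.002, 1.521]
ft_force: [-0.6, -4.1, 6.1]
width: 39.7
finger_force: 25.0
time: 15.45
tool_pos: [584.6, -55.6, 87.4]
ee_rot: [3.139, 0.005, 1.519]
ft_force: [-0.6, -9.1, 6.1]
width: 39.8
finger_force: 25.0
```

```bash
python3 -m crank '[{"dx":-0.001,"dy":-0.002,"dz":-0.0003,"ax":0,"ay":0,"az":0},{"dx":0,"dy":-0.002,"dz":0,"ax":0,"ay":0,"az":0},{"dx":0,"dy":0,"dz":0,"ax":0,"ay":0,"az":0}]'
python3 -m crank '[{"dx":0,"dy":-0.002,"dz":0,"ax":0,"ay":0,"az":0},{"dx":0,"dy":-0.002,"dz":0,"ax":0,"ay":0,"az":0},{"dx":0,"dy":0,"dz":0,"ax":0,"ay":0,"az":0}]'
python3 -m crank '[{"dx":0,"dy":-0.002,"dz":0,"ax":0,"ay":0,"az":0},{"dx":0,"dy":0,"dz":0,"ax":0,"ay":0,"az":0}]'
```

```text
time: 15.75
tool_pos: [581.6, -55.6, 87.5]
ee_rot: [3.137, 0.003, 1.518]
ft_force: [3.3, -6.2, -0.1]
width: 39.5
finger_force: 24.9
time: 16.05
tool_pos: [577.7, -55.4, 87.5]
ee_rot: [3.137, 0.003, 1.517]
ft_force: [3.8, -6.8, -0.9]
width: 39.6
finger_force: 24.9
time: 16.25
tool_pos: [575.8, -55.4, 87.5]
ee_rot: [3.137, 0.003, 1.517]
ft_force: [4.5, -6.4, -0.3]
width: 39.5
finger_force: 24.9
```

```bash
for i in 1 2; do :; done; python3 -m crank '[{"dx":0,"dy":-0.002,"dz":0,"ax":0,"ay":0,"az":0},{"dx":0,"dy":0,"dz":0,"ax":0,"ay":0,"az":0}]'
python3 -m crank '[{"dx":0,"dy":-0.002,"dz":0,"ax":0,"ay":0,"az":0},{"dx":0,"dy":0,"dz":0,"ax":0,"ay":0,"az":0}]'
python3 -m crank '[{"dx":0,"dy":-0.002,"dz":0,"ax":0,"ay":0,"az":0},{"dx":0,"dy":0,"dz":0,"ax":0,"ay":0,"az":0}]'
```

```text
time: 16.45
tool_pos: [573.8, -55.2, 87.5]
ee_rot: [3.137, 0.003, 1.517]
ft_force: [4.3, -7.3, -1.0]
width: 39.8
finger_force: 24.9
time: 16.65
tool_pos: [572.7, -55.2, 87.7]
ee_rot: [3.135, 0.002, 1.517]
ft_force: [6.7, -6.5, -1.6]
width: 40.1
finger_force: 25.0
time: 16.85
tool_pos: [572.3, -55.3, 88.1]
ee_rot: [3.131, 0.002, 1.517]
ft_force: [12.3, -7.6, -5.7]
width: 39.9
finger_force: 25.0
```

```bash
python3 -m crank '[{"dx":-0.0005,"dy":0.0025,"dz":0,"ax":0,"ay":0,"az":0},{"dx":0,"dy":0,"dz":0,"ax":0,"ay":0,"az":0}]'
python3 -m crank '[{"dx":0,"dy":0,"dz":0,"ax":0,"ay":0,"az":0},{"dx":0,"dy":0,"dz":0,"ax":0,"ay":0,"az":0},{"dx":0,"dy":0,"dz":0,"ax":0,"ay":0,"az":0},{"dx":0,"dy":0,"dz":0,"ax":0,"ay":0,"az":0},{"dx":0,"dy":0,"dz":-0.02,"ax":0,"ay":0,"az":0},{"dx":0,"dy":0,"dz":-0.04,"ax":0,"ay":0,"az":0},{"dx":0,"dy":0,"dz":-0.04,"ax":0,"ay":0,"az":0},{"dx":0,"dy":0,"dz":-0.03,"ax":0,"ay":0,"az":0},{"dx":0,"dy":0,"dz":0,"ax":0,"ay":0,"az":0}]' 0.4
python3 - <<'E'
from h import *
import pickle
c=cams.get_calibration("wrist");w=cams.grab_frame("wrist")[:,:,::-1];pickle.dump(c,open("c8.pkl","wb"));cv2.imwrite("pics/w8.png",cv2.resize(w[:300],None,fx=1.5,fy=1.5))
E
```

```text
time: 17.05
tool_pos: [572.7, -55.3, 87.5]
ee_rot: [3.136, 0.002, 1.518]
ft_force: [5.1, -5.4, -0.0]
width: 39.5
finger_force: 25.0
time: 17.95
tool_pos: [572.6, -52.6, 221.3]
ee_rot: [3.133, 0.001, 1.521]
ft_force: [0.7, -0.3, -0.3]
width: 61.5
finger_force: 0.0
```

View pics/w8.png

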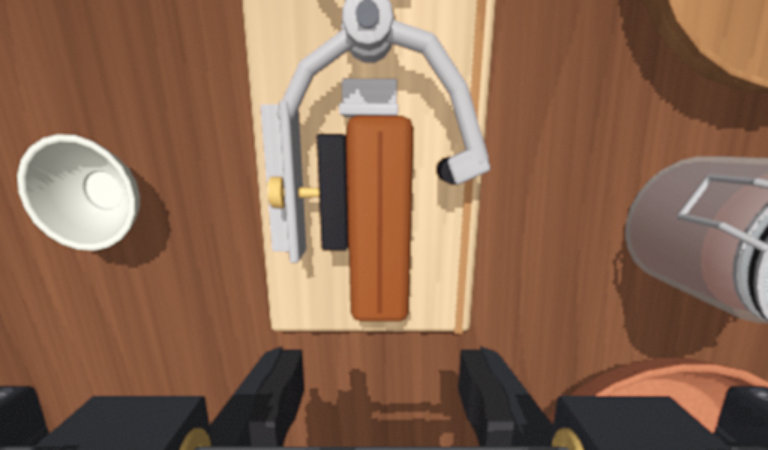

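The bar lies flush against the stop at (370,115) and against the fixed pad at x≈348; the jaw is open at (455,165). That was my last picture, so I'll close the clamp by force.

```bash
python3 - <<'E'
from h import *
print(to([455.3,230.8,180],0.477,45),env.get_obs()['time'])
E
```

```text
(array([ 0.2776, -0.13  , -0.007 ]), array([ 0.3, -0.1, 59.8])) 18.0
```

```bash
python3 -m crank '[{"dx":0.0176,"dy":-0.01,"dz":0,"ax":0,"ay":0,"az":0},{"dx":0.04,"dy":-0.018,"dz":0,"ax":0,"ay":0,"az":0},{"dx":0.04,"dy":-0.018,"dz":0,"ax":0,"ay":0,"az":0},{"dx":0.04,"dy":-0.018,"dz":0,"ax":0,"ay":0,"az":0},{"dx":0.04,"dy":-0.018,"dz":0,"ax":0,"ay":0,"az":0},{"dx":0.04,"dy":-0.018,"dz":0,"ax":0,"ay":0,"az":0},{"dx":0.04,"dy":-0.018,"dz":0,"ax":0,"ay":0,"az":0},{"dx":0.02,"dy":-0.012,"dz":0,"ax":0.3,"ay":0,"az":0},{"dx":0,"dy":0,"dz":0,"ax":0,"ay":0,"az":5.8},{"dx":0,"dy":0,"dz":0,"ax":0,"ay":0,"az":8},{"dx":0,"dy":0,"dz":0,"ax":0,"ay":0,"az":8},{"dx":0,"dy":0,"dz":0,"ax":0,"ay":0,"az":8},{"dx":0,"dy":0,"dz":0,"ax":0,"ay":0,"az":8},{"dx":0,"dy":0,"dz":0,"ax":0,"ay":0,"az":8},{"dx":0,"dy":0,"dz":0,"ax":0,"ay":0,"az":8},{"dx":0,"dy":0,"dz":0,"ax":0,"ay":0,"az":6},{"dx":0,"dy":0,"dz":0,"ax":0,"ay":0,"az":0},{"dx":0,"dy":0,"dz":0,"ax":0,"ay":0,"az":0}]' -1 30
python3 - <<'E'
from h import *
print(to([455.3,230.8,42],0.477,64))
E
```

```text
time: 19.8
tool_pos: [453.8, 230.4, 215.8]
ee_rot: [-3.14, 0.006, 0.48]
ft_force: [0.1, -1.1, 0.5]
width: 0.4
finger_force: 0.0
(array([0.0022, 0.0005, 0.1098]), array([-0.1,  0.3,  0.2]))
```

```bash
python3 -m crank '[{"dx":0.002,"dy":0,"dz":0.03,"ax":0,"ay":0.3,"az":0.2},{"dx":0,"dy":0,"dz":0.04,"ax":0,"ay":0,"az":0},{"dx":0,"dy":0,"dz":0.03,"ax":0,"ay":0,"az":0},{"dx":0,"dy":0,"dz":0.01,"ax":0,"ay":0,"az":0},{"dx":0,"dy":0,"dz":0,"ax":0,"ay":0,"az":0}]'
python3 -m crank '[{"dx":0.005,"dy":0,"dz":0,"ax":0,"ay":0,"az":0},{"dx":0.004,"dy":0,"dz":0,"ax":0,"ay":0,"az":0},{"dx":0,"dy":0,"dz":0,"ax":0,"ay":0,"az":0}]'
python3 -m crank '[{"dx":0.002,"dy":0,"dz":0,"ax":0,"ay":0,"az":0},{"dx":0.002,"dy":0,"dz":0,"ax":0,"ay":0,"az":0},{"dx":0,"dy":0,"dz":0,"ax":0,"ay":0,"az":0}]'
python3 -m crank '[{"dx":0.002,"dy":0,"dz":0,"ax":0,"ay":0,"az":0},{"dx":0.002,"dy":0,"dz":0,"ax":0,"ay":0,"az":0},{"dx":0,"dy":0,"dz":0,"ax":0,"ay":0,"az":0}]'
```

```text
time: 20.3
tool_pos: [455.2, 231.3, 105.5]
ee_rot: [-3.14, 0.002, 0.475]
ft_force: [-0.7, 0.2, 0.3]
width: 0.1
finger_force: 0.0
time: 20.6
tool_pos: [465.6, 236.5, 108.0]
ee_rot: [-3.14, -0.004, 0.474]
ft_force: [0.5, -0.0, -0.3]
width: 0.5
finger_force: 0.0
time: 20.9
tool_pos: [467.7, 237.6, 106.9]
ee_rot: [-3.14, -0.001, 0.474]
ft_force: [-0.3, -0.3, 0.2]
width: 0.0
finger_force: 0.6
time: 21.2
tool_pos: [471.3, 239.6, 106.7]
ee_rot: [-3.14, -0.001, 0.474]
ft_force: [-1.5, -0.1, 0.8]
width: 0.5
finger_force: 0.6
```

```bash
python3 -m crank '[{"dx":0.003,"dy":-0.0005,"dz":0,"ax":0,"ay":0,"az":1},{"dx":0.003,"dy":-0.0005,"dz":0,"ax":0,"ay":0,"az":1},{"dx":0.003,"dy":-0.0005,"dz":0,"ax":0,"ay":0,"az":1},{"dx":0.003,"dy":-0.0005,"dz":0,"ax":0,"ay":0,"az":1},{"dx":0.003,"dy":-0.0005,"dz":0,"ax":0,"ay":0,"az":1},{"dx":0.003,"dy":-0.0005,"dz":0,"ax":0,"ay":0,"az":1}]'
python3 -m crank '[{"dx":0.003,"dy":-0.0005,"dz":0,"ax":0,"ay":0,"az":1},{"dx":0.0015,"dy":-0.0003,"dz":0,"ax":0,"ay":0,"az":0.5}]'
cat > f.py <<'E'
from h import *
F=[];
for _ in range(1):
    o=env.get_obs()
y=o['ee_rot'][2];t=np.array([np.cos(y),np.sin(y),0]);r=np.array(o['tool_pos'])-[575.5,94.5,0]
c=r+29*t
print("t",round(o['time'],2),"push N",round(-float(t@o['ft_force']),1),"ring ang",round(float(np.arctan2(-c[0],c[1]))+.052-.109,3),"r",round(float(np.hypot(c[0],c[1])),1))
E
python3 f.py
```

```text
time: 21.8
tool_pos: [486.6, 249.5, 106.7]
ee_rot: [-3.141, -0.001, 0.367]
ft_force: [-1.8, -1.3, -0.1]
width: 0.5
finger_force: 0.9
time: 22.0
tool_pos: [489.4, 251.2, 106.2]
ee_rot: [-3.141, 0.002, 0.342]
ft_force: [-4.4, -3.2, -0.4]
width: 0.3
finger_force: 2.7
t 22.0 push N 5.2 ring ang 0.282 r 176.5
```

```bash
python3 -m crank '[{"dx":0.001,"dy":-0.0002,"dz":0,"ax":0,"ay":0,"az":0.33},{"dx":0,"dy":0,"dz":0,"ax":0,"ay":0,"az":0}]'; python3 f.py
python3 -m crank '[{"dx":0.001,"dy":-0.0002,"dz":0,"ax":0,"ay":0,"az":0.33},{"dx":0,"dy":0,"dz":0,"ax":0,"ay":0,"az":0}]'|grep none; python3 f.py
python3 -m crank '[{"dx":0.001,"dy":-0.0002,"dz":0,"ax":0,"ay":0,"az":0.33},{"dx":0,"dy":0,"dz":0,"ax":0,"ay":0,"az":0}]'|grep none; python3 f.py
python3 -m crank '[{"dx":0.001,"dy":-0.0002,"dz":0,"ax":0,"ay":0,"az":0.33},{"dx":0,"dy":0,"dz":0,"ax":0,"ay":0,"az":0}]'|grep none; python3 f.py
```

```text
time: 22.2
tool_pos: [489.8, 251.5, 106.1]
ee_rot: [-3.141, 0.003, 0.336]
ft_force: [-3.5, -3.8, 0.3]
width: 0.5
finger_force: 2.7
t 22.2 push N 4.6 ring ang 0.28 r 176.5
t 22.4 push N 5.4 ring ang 0.276 r 176.4
t 22.6 push N 6.0 ring ang 0.272 r 176.4
t 22.8 push N 3.3 ring ang 0.26 r 176.8
```

```bash
python3 -m crank '[{"dx":0.001,"dy":-0.0002,"dz":0,"ax":0,"ay":0,"az":0.33},{"dx":0.001,"dy":-0.0002,"dz":0,"ax":0,"ay":0,"az":0.33},{"dx":0,"dy":0,"dz":0,"ax":0,"ay":0,"az":0}]'|grep none; python3 f.py
python3 -m crank '[{"dx":0.001,"dy":-0.0002,"dz":0,"ax":0,"ay":0,"az":0.33},{"dx":0,"dy":0,"dz":0,"ax":0,"ay":0,"az":0}]'|grep none; python3 f.py
python3 -m crank '[{"dx":0.001,"dy":-0.0002,"dz":0,"ax":0,"ay":0,"az":0.33},{"dx":0,"dy":0,"dz":0,"ax":0,"ay":0,"az":0}]'|grep none; python3 f.py
python3 -m crank '[{"dx":0.001,"dy":-0.0002,"dz":0,"ax":0,"ay":0,"az":0.33},{"dx":0,"dy":0,"dz":0,"ax":0,"ay":0,"az":0}]'|grep none; python3 f.py
```

```text
t 23.1 push N 5.3 ring ang 0.251 r 176.7
t 23.3 push N 6.2 ring ang 0.247 r 176.7
t 23.5 push N 6.0 ring ang 0.243 r 176.7
t 23.7 push N 7.1 ring ang 0.238 r 176.7
```

```bash
python3 -m crank '[{"dx":0.001,"dy":-0.0002,"dz":0,"ax":0,"ay":0,"az":0.33},{"dx":0,"dy":0,"dz":0,"ax":0,"ay":0,"az":0}]'|grep none; python3 f.py
python3 -m crank '[{"dx":0.001,"dy":-0.0002,"dz":0,"ax":0,"ay":0,"az":0.33},{"dx":0,"dy":0,"dz":0,"ax":0,"ay":0,"az":0}]'|grep none; python3 f.py
python3 -m crank '[{"dx":0.001,"dy":-0.0002,"dz":0,"ax":0,"ay":0,"az":0.33},{"dx":0,"dy":0,"dz":0,"ax":0,"ay":0,"az":0}]'|grep none; python3 f.py
python3 -m crank '[{"dx":0.001,"dy":-0.0002,"dz":0,"ax":0,"ay":0,"az":0.33},{"dx":0,"dy":0,"dz":0,"ax":0,"ay":0,"az":0}]'|grep none; python3 f.py
```

```text
t 23.9 push N 5.0 ring ang 0.227 r 177.0
t 24.1 push N 5.3 ring ang 0.223 r 176.9
t 24.3 push N 6.7 ring ang 0.22 r 176.9
t 24.5 push N 7.9 ring ang 0.216 r 176.9
```

```bash
python3 -m crank '[{"dx":0.001,"dy":-0.0002,"dz":0,"ax":0,"ay":0,"az":0.33},{"dx":0,"dy":0,"dz":0,"ax":0,"ay":0,"az":0}]'|grep none; python3 f.py
python3 -m crank '[{"dx":0.001,"dy":-0.0002,"dz":0,"ax":0,"ay":0,"az":0.33},{"dx":0,"dy":0,"dz":0,"ax":0,"ay":0,"az":0}]'|grep none; python3 f.py
python3 -m crank '[{"dx":0.001,"dy":-0.0002,"dz":0,"ax":0,"ay":0,"az":0.33},{"dx":0,"dy":0,"dz":0,"ax":0,"ay":0,"az":0}]'|grep none; python3 f.py
```

```text
t 24.7 push N 8.9 ring ang 0.212 r 176.9
t 24.9 push N 9.1 ring ang 0.208 r 176.8
t 25.1 push N 5.7 ring ang 0.198 r 177.0
```

```bash
python3 -m crank '[{"dx":0.001,"dy":-0.0002,"dz":0,"ax":0,"ay":0,"az":0.33},{"dx":0.001,"dy":-0.0002,"dz":0,"ax":0,"ay":0,"az":0.33},{"dx":0,"dy":0,"dz":0,"ax":0,"ay":0,"az":0}]'|grep none; python3 f.py
python3 -m crank '[{"dx":0.001,"dy":-0.0002,"dz":0,"ax":0,"ay":0,"az":0.33},{"dx":0,"dy":0,"dz":0,"ax":0,"ay":0,"az":0}]'|grep none; python3 f.py
python3 -m crank '[{"dx":0.001,"dy":-0.0002,"dz":0,"ax":0,"ay":0,"az":0.33},{"dx":0,"dy":0,"dz":0,"ax":0,"ay":0,"az":0}]'|grep none; python3 f.py
python3 -m crank '[{"dx":0.0007,"dy":-0.0001,"dz":0,"ax":0,"ay":0,"az":0.2},{"dx":0,"dy":0,"dz":0,"ax":0,"ay":0,"az":0}]'|grep none; python3 f.py
```

```text
t 25.4 push N 8.8 ring ang 0.19 r 177.0
t 25.6 push N 9.6 ring ang 0.187 r 176.9
t 25.8 push N 9.8 ring ang 0.183 r 176.9
t 26.0 push N 10.1 ring ang 0.181 r 176.9
```

```bash
python3 -m crank '[{"dx":0.001,"dy":-0.0002,"dz":0,"ax":0,"ay":0,"az":0.33},{"dx":0,"dy":0,"dz":0,"ax":0,"ay":0,"az":0}]'|grep none; python3 f.py
python3 -m crank '[{"dx":0.0007,"dy":-0.0001,"dz":0,"ax":0,"ay":0,"az":0.2},{"dx":0,"dy":0,"dz":0,"ax":0,"ay":0,"az":0}]'|grep none; python3 f.py
python3 -m crank '[{"dx":0.0007,"dy":-0.0001,"dz":0,"ax":0,"ay":0,"az":0.2},{"dx":0,"dy":0,"dz":0,"ax":0,"ay":0,"az":0}]'|grep none; python3 f.py
```

```text
t 26.2 push N 11.2 ring ang 0.177 r 176.9
t 26.4 push N 10.2 ring ang 0.173 r 176.9
t 26.6 push N 12.4 ring ang 0.172 r 176.8
```

```bash
python3 -m crank '[{"dx":0.0007,"dy":-0.0001,"dz":0,"ax":0,"ay":0,"az":0.2},{"dx":0,"dy":0,"dz":0,"ax":0,"ay":0,"az":0}]'|grep none; python3 f.py
python3 -m crank '[{"dx":0.0005,"dy":-0.0001,"dz":0,"ax":0,"ay":0,"az":0.2},{"dx":0,"dy":0,"dz":0,"ax":0,"ay":0,"az":0}]'|grep none; python3 f.py
```

```text
t 26.8 push N 9.8 ring ang 0.162 r 177.0
t 27.0 push N 10.1 ring ang 0.16 r 177.0
```

```bash
python3 -m crank '[{"dx":0.001,"dy":-0.0002,"dz":0,"ax":0,"ay":0,"az":0.33},{"dx":0,"dy":0,"dz":0,"ax":0,"ay":0,"az":0}]'|grep none; python3 f.py
python3 -m crank '[{"dx":0.0007,"dy":-0.0001,"dz":0,"ax":0,"ay":0,"az":0.2},{"dx":0,"dy":0,"dz":0,"ax":0,"ay":0,"az":0}]'|grep none; python3 f.py
python3 -m crank '[{"dx":0.0007,"dy":-0.0001,"dz":0,"ax":0,"ay":0,"az":0.2},{"dx":0,"dy":0,"dz":0,"ax":0,"ay":0,"az":0}]'|grep none; python3 f.py
```

```text
t 27.2 push N 10.5 ring ang 0.156 r 176.9
t 27.4 push N 11.3 ring ang 0.154 r 176.9
t 27.6 push N 12.3 ring ang 0.152 r 176.9
```

```bash
python3 -m crank '[{"dx":0.0007,"dy":-0.0001,"dz":0,"ax":0,"ay":0,"az":0.2},{"dx":0,"dy":0,"dz":0,"ax":0,"ay":0,"az":0}]'|grep none; python3 f.py
python3 -m crank '[{"dx":0.0005,"dy":-0.0001,"dz":0,"ax":0,"ay":0,"az":0.15},{"dx":0,"dy":0,"dz":0,"ax":0,"ay":0,"az":0}]'|grep none; python3 f.py
```

```text
t 27.8 push N 13.2 ring ang 0.149 r 176.9
t 28.0 push N 13.5 ring ang 0.147 r 176.9
```

13.5 N reached, so I'll let go slowly.

```bash
python3 -m crank '[{"dx":-0.0007,"dy":0.0001,"dz":0,"ax":0,"ay":0,"az":-0.2},{"dx":-0.0007,"dy":0.0001,"dz":0,"ax":0,"ay":0,"az":-0.2},{"dx":-0.0007,"dy":0.0001,"dz":0,"ax":0,"ay":0,"az":-0.2},{"dx":0,"dy":0,"dz":0,"ax":0,"ay":0,"az":0}]'|grep none; python3 f.py
python3 -m crank '[{"dx":-0.0007,"dy":0.0001,"dz":0,"ax":0,"ay":0,"az":-0.2},{"dx":-0.0007,"dy":0.0001,"dz":0,"ax":0,"ay":0,"az":-0.2},{"dx":-0.0007,"dy":0.0001,"dz":0,"ax":0,"ay":0,"az":-0.2},{"dx":0,"dy":0,"dz":0,"ax":0,"ay":0,"az":0}]'|grep none; python3 f.py
python3 -m crank '[{"dx":-0.0007,"dy":0.0001,"dz":0,"ax":0,"ay":0,"az":-0.2},{"dx":-0.0007,"dy":0.0001,"dz":0,"ax":0,"ay":0,"az":-0.2},{"dx":-0.0007,"dy":0.0001,"dz":0,"ax":0,"ay":0,"az":-0.2},{"dx":0,"dy":0,"dz":0,"ax":0,"ay":0,"az":0}]'|grep none; python3 f.py
```

```text
t 28.4 push N 10.0 ring ang 0.152 r 177.0
t 28.8 push N 7.9 ring ang 0.159 r 177.0
t 29.2 push N 6.4 ring ang 0.168 r 177.0
```

```bash
python3 -m crank '[{"dx":-0.0007,"dy":0.0001,"dz":0,"ax":0,"ay":0,"az":-0.2},{"dx":-0.0007,"dy":0.0001,"dz":0,"ax":0,"ay":0,"az":-0.2},{"dx":0,"dy":0,"dz":0,"ax":0,"ay":0,"az":0}]'|grep none; python3 f.py
python3 -m crank '[{"dx":-0.0007,"dy":0.0001,"dz":0,"ax":0,"ay":0,"az":-0.2},{"dx":-0.0007,"dy":0.0001,"dz":0,"ax":0,"ay":0,"az":-0.2},{"dx":0,"dy":0,"dz":0,"ax":0,"ay":0,"az":0}]'|grep none; python3 f.py
python3 -m crank '[{"dx":-0.001,"dy":0.0001,"dz":0,"ax":0,"ay":0,"az":-0.2},{"dx":-0.001,"dy":0.0001,"dz":0,"ax":0,"ay":0,"az":-0.2},{"dx":0,"dy":0,"dz":0,"ax":0,"ay":0,"az":0}]'|grep none; python3 f.py
```

```text
t 29.5 push N 5.5 ring ang 0.174 r 177.1
t 29.8 push N 5.5 ring ang 0.178 r 177.2
t 30.1 push N 3.5 ring ang 0.183 r 177.8
```

```bash
python3 -m crank '[{"dx":-0.001,"dy":0.0001,"dz":0,"ax":0,"ay":0,"az":-0.2},{"dx":0,"dy":0,"dz":0,"ax":0,"ay":0,"az":0}]'; python3 f.py
python3 -m crank '[{"dx":-0.001,"dy":0.0001,"dz":0,"ax":0,"ay":0,"az":-0.2},{"dx":0,"dy":0,"dz":0,"ax":0,"ay":0,"az":0}]'; python3 f.py
python3 -m crank '[{"dx":-0.001,"dy":0.0001,"dz":0,"ax":0,"ay":0,"az":-0.2},{"dx":0,"dy":0,"dz":0,"ax":0,"ay":0,"az":0}]'; python3 f.py
```

```text
time: 30.3
tool_pos: [504.6, 260.6, 107.1]
ee_rot: [-3.14, -0.002, 0.242]
ft_force: [-2.1, -2.3, -1.5]
width: 0.7
finger_force: 1.4
t 30.3 push N 2.6 ring ang 0.185 r 178.3
time: 30.5
tool_pos: [503.9, 260.8, 107.3]
ee_rot: [-3.139, -0.003, 0.245]
ft_force: [-1.1, -1.4, -0.9]
width: 0.5
finger_force: 0.6
t 30.5 push N 1.4 ring ang 0.189 r 178.7
time: 30.7
tool_pos: [502.9, 260.4, 107.2]
ee_rot: [-3.139, -0.003, 0.249]
ft_force: [-0.0, -0.2, 0.7]
width: 0.1
finger_force: 0.0
t 30.7 push N 0.1 ring ang 0.195 r 178.7
```

```bash
python3 -m crank '[{"dx":-0.005,"dy":0,"dz":0,"ax":0,"ay":0,"az":0},{"dx":-0.01,"dy":0,"dz":0,"ax":0,"ay":0,"az":0},{"dx":-0.01,"dy":0,"dz":0,"ax":0,"ay":0,"az":0},{"dx":0,"dy":0,"dz":-0.02,"ax":0,"ay":0,"az":0},{"dx":0,"dy":0,"dz":-0.04,"ax":0,"ay":0,"az":0},{"dx":0,"dy":0,"dz":-0.04,"ax":0,"ay":0,"az":0},{"dx":0,"dy":0,"dz":-0.03,"ax":0,"ay":0,"az":0},{"dx":0,"dy":0,"dz":0,"ax":0,"ay":0,"az":0},{"dx":0,"dy":0,"dz":0,"ax":0,"ay":0,"az":0}]'
python3 - <<'E'
from h import *
import pickle
# numeric check: grey (metal) ring centroid near predicted moving-ring positions, wrist view
c=cams.get_calibration("wrist");w=cams.grab_frame("wrist");hsv=cv2.cvtColor(w,cv2.COLOR_RGB2HSV);cv2.imwrite("pics/w9.png",w[:,:,::-1])
mk=((hsv[:,:,1]<45)&(hsv[:,:,2]>110)).astype(np.float32)
best=[]
for h in np.arange(0.0,.43,.005):
    a=h+.109-.052;ce=np.array([575.5-176*np.sin(a),94.5+176*np.cos(a)])
    t=np.linspace(0,2*np.pi,72)[:,None]
    s=[]
    for r in (14.5,6):
        P=np.c_[ce[0]+r*np.cos(t),ce[1]+r*np.sin(t),0*t+54];u=proj("",P,c).round().astype(int)
        ok=(u[:,0]>=0)&(u[:,0]<512)&(u[:,1]>=0)&(u[:,1]<384);s.append(mk[u[ok,1],u[ok,0]].mean() if ok.any() else 0)
    best.append((round(s[0]-s[1],2),round(h,3)))
print(sorted(best)[-6:])
E
```

```text
time: 31.6
tool_pos: [477.5, 253.1, 236.9]
ee_rot: [-3.14, -0.002, 0.249]
ft_force: [-0.6, -0.4, 0.2]
width: 0.5
finger_force: 0.0
[(np.float32(1.0), np.float64(0.2)), (np.float32(1.0), np.float64(0.205)), (np.float32(1.0), np.float64(0.21)), (np.float32(1.0), np.float64(0.215)), (np.float32(1.0), np.float64(0.22)), (np.float32(1.0), np.float64(0.225))]
```

```bash
python3 - <<'E'
from h import *
c=cams.get_calibration("wrist");w=cv2.imread("pics/w9.png")
def fit(im,cal,c0,S=14):
    hsv=cv2.cvtColor(im,cv2.COLOR_BGR2HSV);mk=cv2.GaussianBlur(((hsv[:,:,1]<45)&(hsv[:,:,2]>110)).astype(np.float32),(3,3),0)
    t=np.linspace(0,2*np.pi,90);B=[]
    for dx in np.arange(-S,S+1,1.):
        for dy in np.arange(-S,S+1,1.):
            s=0
            for r,wt in((12,1),(14.5,1),(17,1),(7,-1),(4,-1),(23,-1)):
                P=np.c_[c0[0]+dx+r*np.cos(t),c0[1]+dy+r*np.sin(t),0*t+54];u=proj("",P,cal).round().astype(int)
                u[:,0]=u[:,0].clip(0,511);u[:,1]=u[:,1].clip(0,383);s+=wt*mk[u[:,1],u[:,0]].mean()
            B.append((s,c0[0]+dx,c0[1]+dy))
    B.sort();b=np.array(B[-8:]);return b[:,1:].mean(0),b[-1,0]
import pickle
for n,cal,f0,m0 in [("w3",pickle.load(open("c3.pkl","rb")),(606.5,266.4),(548,268)),("w9",c,(606,267),(525,265))]:
    im=cv2.imread(f"pics/{n}.png");f,sf=fit(im,cal,f0);m,sm=fit(im,cal,m0);print(n,f,sf,m,sm,"dist",np.hypot(*(f-m)))
for s in (.09,.15,.17,.19,.2,.21,.22): print(s,"expected dist",2*176*np.sin((s+.109+.125)/2))
im=cv2.imread("pics/s5.png")[320:600,:512];im=np.vstack([im,np.zeros((104,512,3),np.uint8)])
cal=pickle.load(open("c5.pkl","rb"));f,sf=fit(im,cal,(606,267));m,sm=fit(im,cal,(492,250));print("open",f,sf,m,sm,np.hypot(*(f-m)))
E
```

```text
w3 [606.5 266.9] 2.930555582046509 [548.125 267.875] 2.9277777671813965 dist 58.383141830497614
w9 [605.  266.5] 2.933333158493042 [529.  263.5] 2.9347221851348877 dist 76.05918747922567
0.09 expected dist 56.77490411239238
0.15 expected dist 67.16952859574579
0.17 expected dist 70.6214309875217
0.19 expected dist 74.06627129504986
0.2 expected dist 75.78593548833004
0.21 expected dist 77.50370503717019
0.22 expected dist 79.21953699742107
open [606.125 266.875] 2.940972328186035 [491.875 249.125] 2.929166793823242 115.62060802469428
```

```bash
python3 -c "
from cell import env
print(env.sign_off())"
```

```text
the job is handed in; nothing more can be done
None
```

I opened the clamp, laid the bar flush against the stop, pushed the ring to 13.5 N and let go slowly. The ratchet caught and seems to hold the bar at about 10 N at the jaw (my estimate from ring forces, not measured). I handed it in at about 32 s with the robot clear, having used all 10 picture views before closing, so I checked the final hold by force and ring position only.

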